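# Knife-edge test of two modelling-tool handles

### The arm

A 6-joint arm with a two-finger parallel gripper is mounted at the origin on the work surface. World frame = base frame: x ahead of the robot, y to its left, z up, the work surface at z = 0. Lengths are in mm, angles in rad, forces in N, time in s.
With the tool pointing down it reaches from about 350 to 975 mm from the base axis. Payload 7.1 kg.
Tool frame: the origin (TCP) lies midway between the tips of the shut fingers; the grasp point (between the pads) lies ctrl.grip_point_offset behind it (ctrl.grip_point_offset is the distance from the TCP to the grasp point, in mm); z points along the fingers, y is the line along which they close (so a half turn about z gives the same grasp; the last joint's range is limited). The gripper opens to 88 mm and grips with 3 to 60 N. Pads are 20 mm wide; open, the fingers measure 115 mm over their backs; the gripper's body (75 mm by 178 mm) begins 61 mm behind the grasp point.
Start: joints at [-1.291, 0.423, 1.63, -0, 1.089, -0.019], TCP at [184.001, -597.284, 222.675] pointing down, gripper open.
Joint ranges: [-3, 3], [-0.9, 2.11], [0.09, 2.58], [-1.31, 4.45], [0.11, 2.69], [-2.54, 2.54]. Speed limits (rad/s): [2.39, 2.39, 3.01, 3.14, 3.14, 3.14].

### API

Orientations are given as a rotation vector (axis times angle).
In Python, from workcell import ctrl, get_image, close_job, finder gives the robot as it stands.
- The arm moves only by the tool servo_tool, never from a script. Its argument "deltas" is a list of rows, each a list of 2 entries, a list of its own where there are three numbers: the shift along the tool's x, y, z in mm, then the turn, a rotation vector about the tool's x, y, z in rad. A call has 1 to 5 rows; each row is the pose to reach, as a shift and turn from the pose commanded when the call began, along the tool's axes at that moment; what a row does not reach only later rows make up. A row lasts 1/12 s, in which the tool goes at most 41.7 mm and 7.16 degrees, less where a joint would pass 70% of its speed; a pose out of reach is approached as far as the arm can. A call with a gripper value outside its range is refused whole. "grip" is the closure, from -1 (fully open) to 1 (shut), so that 0 is half open, set as the call begins (left out, the last holds). The fingers move at their own pace and stop on an object; the grip force is fixed at half the most. Time passes only in rows, so rows that repeat a pose let the fingers close. It gives the time, the measured TCP pose, the force, the opening and the grip force at its end, in the units of the state.
- ctrl.get_obs(): the state, without advancing time (a new reading comes with each control period).
- get_image(name): name is "side" or "top"; returns a dict with "frame" (420x560x3 uint8, blue, green, red), "depth" (420x560 float32, mm along the optical axis (not along the pixel's ray), 0 where there is no reading), "K" (3x3 intrinsics, pixels), "dist" ([k1, k2, p1, p2, k3] as OpenCV has them; the pictures are not rectified), "pose" (4x4, takes a point from camera to world coordinates). Camera axes: x right, y down, z forward; pixel columns grow to the right and rows downward; lengths in mm; the calibration is good to about 2 mm. A picture is of the moment at which its call begins.
- close_job(): hands the job in; it is judged then, once.
Trained networks look in a picture, given as the dict that the camera call returned (one of the last four; its "shot" number tells which), for a name from the list of things; names that differ only in an ending like _2 or _b are one class to them, and where a whole thing is asked for, a point or a joint stands for the part that bears it (a point fixed in the world has none). Each returns a list of dicts, best first, with "score" (0 to 1); they miss things now and then, are a little off and sometimes report something else, mostly with a low value. They report only what shows in the picture. A call takes as long as a camera call. They do not tell look-alikes from the thing itself.
- finder.search_frame(query, picture): "rect" ([centre column, centre row, width, height] as shares, 0 to 1, of the picture: columns of its width, rows of its height, round what is visible of it).
- finder.silhouettes(query, picture): "mask" (420x560 bool, what is visible of it) and "rect" ([centre column, centre row, width, height] as shares, 0 to 1, of the picture: columns of its width, rows of its height, round what is visible of it).
The state is a dict: "t": time; "qpos": joint angles; "qvel": joint speeds; "joint_torque": joint torques, N m; "ee_pos": TCP position; "orientation": TCP orientation; "ft_force": force on the tool from outside, world axes, zero at the start; "moment": the same for the moment, N m; "width": finger opening in mm; "grasp_force": force on a finger pad.
Only numpy, scipy, OpenCV 4.12 (cv2) and the standard library are available. Lean on these libraries where they do the work, as an engineer would, in place of code of your own. Each camera call takes 0.05 s, during which the arm holds its last target. There are 200 camera calls.

### The job

One of these two handles has a weight hidden off-centre: find out which by laying one across the knife-edge balance, lengthwise along the saddle with its middle line over the red line. Put the handle that tips the balance flat in the red reject tray, and leave the true one lying on the saddle, balancing level.

Things in the scene. Friction and masses are not known exactly. Their poses are not given: they have to be found in the camera images.
- handle_1_mid (a point): Modelling-tool handle: straight square bar 190 long, 28 wide, 28 high, pale beech with brass ends, a black line round its middle; 0.09 to 0.17 kg; starts lying flat on the work surface. One of the two alike handles (either, it varies) hides a plug in one end: its centre of mass is 25 mm off the middle. Point: the bar's centre, 14 mm above its underside; x along its length.
- handle_2_mid (a point): The second handle, same make, size and look as handle 1; the point and axes likewise.
- saddle_mid (a point): Balance saddle: flat aluminium strip 130 x 26 rocking on a knife edge, steel weights hung below its ends, on a fixed grey base 170 x 90. Point: centre of the strip's top, on its red line, 90 above the work surface. x along the strip, y along the knife edge (it rocks about y). Empty or under the even handle it settles within 5 deg of level in 2 s; the other tips it 10 deg to a stop and stays on.
- tray_in (a point): Red reject tray, open-topped and fixed, 250 x 140 outside, walls 5 thick and 30 high. The point is the centre of its inner floor, 5 mm above the work surface; x runs along its long side, z up.
Not all that is in view belongs to the job. What is shaped like the part that bears handle_2_mid but blue or orange is not meant.

How it is judged (in metres and radians):
At the end, for the whole second after the job is handed in: One handle lies on the saddle at rest, its centre within 12 mm along and across of the saddle's centre and within 15 degrees of its direction, with the saddle within 5 degrees of level; the other lies flat and at rest inside the reject tray (angle between saddle_mid's own z axis and vertical below 0.09 rad and ((x of handle_1_mid in the frame of saddle_mid between -0.012 and 0.012 m and y of handle_1_mid in the frame of saddle_mid between -0.012 and 0.012 m and z of handle_1_mid in the frame of saddle_mid between 0.009 and 0.019 m and angle between the x axis of handle_1_mid and the x axis of saddle_mid, either way round below 0.26 rad and linear speed of each of handle_1, handle_2 below 0.02 m/s and x of handle_2_mid in the frame of tray_in between -0.06 and 0.06 m and y of handle_2_mid in the frame of tray_in between -0.065 and 0.065 m and z of handle_2_mid in the frame of tray_in between 0.005 and 0.022 m) or (x of handle_2_mid in the frame of saddle_mid between -0.012 and 0.012 m and y of handle_2_mid in the frame of saddle_mid between -0.012 and 0.012 m and z of handle_2_mid in the frame of saddle_mid between 0.009 and 0.019 m and angle between the x axis of handle_2_mid and the x axis of saddle_mid, either way round below 0.26 rad and linear speed of each of handle_2, handle_1 below 0.02 m/s and x of handle_1_mid in the frame of tray_in between -0.06 and 0.06 m and y of handle_1_mid in the frame of tray_in between -0.065 and 0.065 m and z of handle_1_mid in the frame of tray_in between 0.005 and 0.022 m))); the robot touches nothing.
It also fails if it takes over 58 s, if anything falls off the work surface, if the arm or the gripper's body presses on something with over 40 N, if the wrist force passes 120 N, or if a joint passes its speed limit or range.

## Working session

There is one attempt and no reset: what is moved stays moved. The work goes in short steps, Python scripts to look and compute and a tool call to move; the robot and the scene stay as the last step left them, time stands still between calls to the robot, and variables do not carry over. Pictures are saved under pics/ and viewed, at most 10 in all, crops included, and the job is handed in when it is done.

Besides the shell and the picture viewer there is one more tool, called after "Call:" as name([rows], argument=value, ...), one row to a line, values as JSON. servo_tool: Moves the arm, as the interface text tells. Its arguments: {"type":"object","properties":{"deltas":{"type":"array","items":{"type":"array"}},"grip":{"type":"number"}},"required":["deltas"]}

```bash
mkdir -p pics; ls
python3 - <<'E'
from workcell import ctrl,get_image,finder
import cv2,numpy as np
for n in("top","side"):
    p=get_image(n); cv2.imwrite(f"pics/{n}0.png",p["frame"])
    print(n,p["K"].tolist(),p["dist"],p["pose"].round(3).tolist())
    for q in("handle_1_mid","saddle_mid","tray_in"):
        print(q,[(round(d["score"],2),[round(v*s) for v,s in zip(d["rect"],(560,420,560,420))]) for d in finder.search_frame(q,p)][:6])
o=ctrl.get_obs();print({k:o[k] for k in("t","ee_pos","orientation","width")},ctrl.grip_point_offset)
E
```

```text
pics
top [[496.3241433374396, 0.0, 273.5492774774583], [0.0, 496.3241433374396, 215.23571478046648], [0.0, 0.0, 1.0]] [-0.08446441  0.          0.          0.          0.        ] [[-0.014, -0.99, 0.142, 239.889], [-1.0, 0.014, -0.002, 116.74], [0.0, -0.142, -0.99, 1267.34], [0.0, 0.0, 0.0, 1.0]]
handle_1_mid [(0.68, [175, 180, 19, 69])]
saddle_mid [(0.73, [323, 163, 15, 58])]
tray_in [(0.69, [448, 178, 67, 106])]
side [[457.31177012903635, 0.0, 277.8256082713355], [0.0, 457.31177012903635, 207.51331427590515], [0.0, 0.0, 1.0]] [-0.08863709  0.          0.          0.          0.        ] [[-0.994, -0.074, 0.086, 330.194], [-0.113, 0.598, -0.794, 1044.298], [0.007, -0.798, -0.602, 782.649], [0.0, 0.0, 0.0, 1.0]]
handle_1_mid [(0.7, [224, 299, 91, 22])]
saddle_mid [(0.68, [244, 186, 46, 24])]
tray_in [(0.57, [264, 143, 80, 33])]
{'t': 0.4, 'ee_pos': array([ 183.97354918, -597.21807737,  222.55301746]), 'orientation': array([-3.10636859e+00, -4.67616228e-01,  9.24398241e-05]), 'width': 87.49166814804859} 18.700000000000003
```

View pics/top0.png

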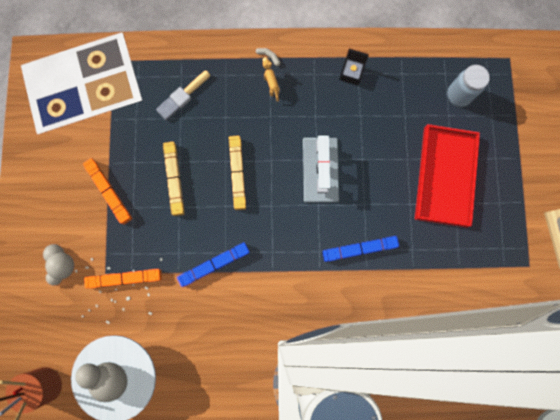

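View pics/side0.png

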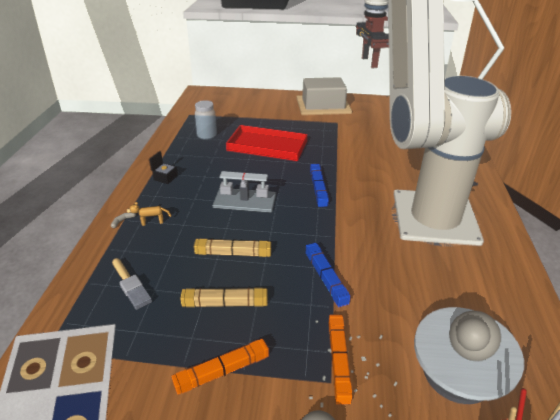

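Top view: the candidates for the handles are the pale bars at (173,178) and (237,172). Blue bars at (213,265) and (361,249) and orange bars at (107,190) and (122,278) are decoys. I choose the two pale ones. The saddle is at (323,163) and the tray at (448,178).

```bash
cat > h.py <<'E'
from workcell import ctrl,get_image,finder,close_job
import cv2,numpy as np
from scipy.spatial.transform import Rotation as R
def cloud(p):
    h,w=p["depth"].shape
    u,v=np.meshgrid(np.arange(w),np.arange(h))
    n=cv2.undistortPoints(np.stack([u,v],-1).reshape(-1,1,2).astype(float),p["K"],p["dist"]).reshape(h,w,2)
    c=np.concatenate([n,np.ones((h,w,1))],-1)*p["depth"][...,None]
    return c@p["pose"][:3,:3].T+p["pose"][:3,3]
def rect(P,box,zlo,zhi,mask=None):
    x0,x1,y0,y1=box  # pixel box
    q=P[y0:y1,x0:x1].reshape(-1,3); s=(q[:,2]>zlo)&(q[:,2]<zhi)
    if mask is not None: s&=mask[y0:y1,x0:x1].ravel()
    q=q[s]; r=cv2.minAreaRect(q[:,:2].astype(np.float32))
    return r,np.median(q[:,2]),len(q)
E
python3 - <<'E'
from h import *
p=get_image("top");P=cloud(p);f=p["frame"].astype(int)
print("h_left",rect(P,(155,195,130,225),18,40))
print("h_right",rect(P,(220,255,125,220),18,40))
print("strip",rect(P,(308,340,128,205),80,100))
red=(f[...,2]>150)&(f[...,1]<80)
print("tray",rect(P,(405,490,115,235),0,45,red))
print("trayrim",rect(P,(405,490,115,235),25,45,red))
m=(f[...,2]>f[...,1]+40);q=P[145:185,312:335][m[145:185,312:335]];print("redline",q.mean(0),len(q),q.std(0))
for n,(a,b) in{"l":(155,195),"r":(220,255)}.items():
    g=p["frame"][120:225,a:b].sum(2);
    z=P[120:225,a:b,2];mm=(g<200)&(z>15);q=P[120:225,a:b][mm];print(n,q.mean(0),len(q))
print(R.from_rotvec(ctrl.get_obs()["orientation"]).as_matrix().round(3))
c=cv2.resize(p["frame"][110:240,150:350],(800,520),interpolation=2);cv2.imwrite("pics/c1.png",c)
E
```

```text
h_left (((519.0331420898438, 371.9566650390625), (191.5921173095703, 29.591453552246094), 7.096682548522949), np.float64(27.760978386798797), 811)
h_right (((532.3017578125, 207.0646209716797), (191.04196166992188, 28.3502140045166), 4.357919216156006), np.float64(27.89703559924999), 804)
strip (((539.67529296875, -9.602384567260742), (131.26718139648438, 27.452484130859375), 0.09491611272096634), np.float64(90.10283478048382), 581)
tray (((523.1421508789062, -345.3983154296875), (153.69668579101562, 262.7722473144531), 80.80123138427734), np.float64(5.8334162069397735), 5090)
trayrim (((518.2059326171875, -339.5004577636719), (143.1436309814453, 251.39913940429688), 80.9433822631836), np.float64(29.11358460560291), 615)
redline [539.52300785  -8.81029215  90.22479363] 23 [1.44952583 8.12671024 2.42759062]
l [ 287.46166686  157.23548077 1058.77211863] 6
r [ 239.88905254  116.74022989 1267.33974557] 4
[[ 0.956  0.294 -0.   ]
 [ 0.294 -0.956  0.   ]
 [-0.    -0.    -1.   ]]
```

View pics/c1.png

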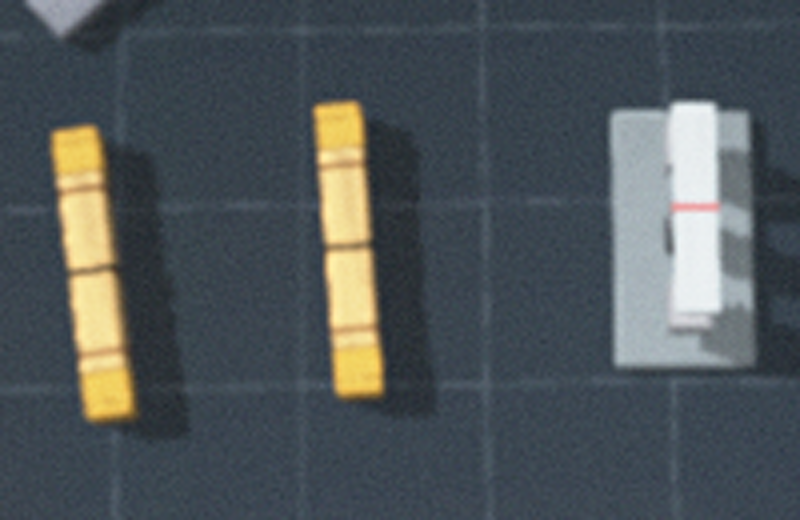

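The crop confirms it: both are pale beech bars with brass ends and a black middle line, and the balance is to their right with its red line. I'll test the right-hand bar first.

Call:
servo_tool([
  [[25,-30,0],[0,0,0.045]],
  [[50,-60,0],[0,0,0.09]],
  [[75,-90,0],[0,0,0.135]],
  [[100,-120,0],[0,0,0.18]],
  [[125,-150,0],[0,0,0.222]],
], grip=-1)

```text
t: 0.87
ee_pos: [259.6, -415.5, 222.7]
orientation: [3.139, 0.116, 0.0]
ft_force: [0.6, 0.3, 0.4]
width: 87.6
grasp_force: 0.0
```

Call:
servo_tool([
  [[19,-36,0],[0,0,0]],
  [[38,-72,0],[0,0,0]],
  [[57,-108,0],[0,0,0]],
  [[76,-144,0],[0,0,0]],
  [[95,-180,0],[0,0,0]],
])

```text
t: 1.28
ee_pos: [340.6, -228.7, 223.0]
orientation: [3.139, 0.12, 0.001]
ft_force: [0.4, -0.4, -0.3]
width: 88.1
grasp_force: 0.0
```

Call:
servo_tool([
  [[19,-36,0],[0,0,0]],
  [[38,-72,0],[0,0,0]],
  [[57,-108,0],[0,0,0]],
  [[76,-144,0],[0,0,0]],
  [[95,-180,0],[0,0,0]],
])

```text
t: 1.7
ee_pos: [421.6, -41.6, 223.1]
orientation: [3.139, 0.121, 0.002]
ft_force: [1.3, -0.8, 1.0]
width: 88.0
grasp_force: 0.0
```

Call:
servo_tool([
  [[19,-36,0],[0,0,0]],
  [[38,-72,0],[0,0,0]],
  [[57,-108,0],[0,0,0]],
  [[76,-144,0],[0,0,0]],
  [[95,-180,0],[0,0,0]],
])

```text
t: 2.12
ee_pos: [502.5, 145.4, 222.9]
orientation: [-3.139, -0.121, -0.001]
ft_force: [0.7, -1.6, 0.3]
width: 87.2
grasp_force: 0.0
```

Call:
servo_tool([
  [[17,-30,0],[0,0,0]],
  [[34.5,-59,10],[0,0,0]],
  [[34.5,-59,50],[0,0,0]],
  [[34.5,-59,91],[0,0,0]],
  [[34.5,-59,130],[0,0,0]],
])

```text
t: 2.53
ee_pos: [532.3, 205.6, 91.5]
orientation: [-3.139, -0.123, -0.003]
ft_force: [0.1, -0.7, 0.4]
width: 88.3
grasp_force: 0.0
```

Run:
```python
from h import *
p=get_image("top");P=cloud(p)
print("h_right",rect(P,(215,262,120,225),18,36));print(ctrl.get_obs()["ee_pos"])
p=get_image("side");cv2.imwrite("pics/s1.png",p["frame"][180:330,150:330])
```

```text
h_right (((0.0, 0.0), (0.0, 0.0), 0.0), np.float64(nan), 0)
[527.27674176 203.42736873  83.83024398]
  return _methods._mean(a, axis=axis, dtype=dtype,
  ret = ret.dtype.type(ret / rcount)
```

Call:
servo_tool([
  [[0,0,0],[0,0,0]],
  [[0,0,0],[0,0,0]],
  [[0,0,0],[0,0,0]],
])

```text
t: 2.88
ee_pos: [533.9, 205.1, 95.6]
orientation: [-3.138, -0.12, -0.007]
ft_force: [0.2, 0.0, 0.7]
width: 87.5
grasp_force: 0.0
```

Call:
servo_tool([
  [[0,0,25],[0,0,0]],
  [[0,-1,50],[0,0,0]],
  [[0,-1,70],[0,0,0]],
  [[0,-1,80],[0,0,0]],
  [[0,-1,84],[0,0,0]],
])

```text
t: 3.3
ee_pos: [532.3, 205.7, 9.1]
orientation: [-3.139, -0.12, -0.001]
ft_force: [-0.0, 0.2, 0.5]
width: 87.8
grasp_force: 0.0
```

Call:
servo_tool([
  [[0,0,0],[0,0,0]],
  [[0,0,0],[0,0,0]],
])

```text
t: 3.47
ee_pos: [532.9, 205.9, 10.1]
orientation: [-3.139, -0.12, -0.003]
ft_force: [1.0, -0.2, 0.6]
width: 88.0
grasp_force: 0.0
```

Call:
servo_tool([
  [[0,-1,3],[0,0,0]],
  [[0,-1,3],[0,0,0]],
  [[0,-1,3],[0,0,0]],
  [[0,-1,3],[0,0,0]],
  [[0,-1,3],[0,0,0]],
], grip=1)

```text
t: 3.88
ee_pos: [531.9, 206.6, 5.9]
orientation: [-3.139, -0.121, -0.001]
ft_force: [-0.9, 0.1, 0.1]
width: 58.2
grasp_force: 0.0
```

Call:
servo_tool([
  [[0,0,0],[0,0,0]],
  [[0,0,0],[0,0,0]],
  [[0,0,0],[0,0,0]],
])

```text
t: 4.13
ee_pos: [531.8, 206.6, 5.7]
orientation: [-3.139, -0.121, 0.0]
ft_force: [0.2, -0.4, -0.2]
width: 37.9
grasp_force: 0.0
```

Call:
servo_tool([
  [[0,0,0],[0,0,0]],
  [[0,0,0],[0,0,0]],
  [[0,0,0],[0,0,0]],
  [[0,0,0],[0,0,0]],
])

```text
t: 4.47
ee_pos: [531.8, 206.6, 5.6]
orientation: [-3.139, -0.121, 0.0]
ft_force: [0.2, 0.6, 0.0]
width: 27.5
grasp_force: 30.0
```

Call:
servo_tool([
  [[0,0,-15],[0,0,0]],
  [[0,0,-50],[0,0,0]],
  [[0,0,-90],[0,0,0]],
  [[0,0,-130],[0,0,0]],
  [[0,0,-150],[0,0,0.077]],
])

```text
t: 4.88
ee_pos: [533.4, 207.2, 159.9]
orientation: [-3.14, -0.0, -0.007]
ft_force: [1.2, 0.0, -1.2]
width: 27.8
grasp_force: 30.0
```

Call:
servo_tool([
  [[0,0,0],[0,0,0]],
  [[0,0,0],[0,0,0]],
  [[0,0,0],[0,0,0]],
])

```text
t: 5.13
ee_pos: [530.7, 206.2, 154.5]
orientation: [3.141, 0.002, -0.003]
ft_force: [-0.4, -0.5, -2.0]
width: 27.7
grasp_force: 30.0
```

Run:
```python
from h import *
o=ctrl.get_obs();print(o["t"],o["ee_pos"],o["orientation"],o["width"],o["moment"],o["ft_force"])
p=get_image("top");P=cloud(p)
m=(P[...,2]>130)&(P[...,2]<200)&(P[...,0]>380)&(P[...,0]<700)&(P[...,1]>100)&(P[...,1]<300)
f=p["frame"].astype(int)
print(m.sum()); m2=m&(f[...,2]>f[...,0]+50); q=P[m2]; print(len(q),q.min(0),q.max(0),cv2.minAreaRect(q[:,:2].astype(np.float32)) if len(q) else 0)
```

```text
5.1333 [530.73691614 206.22008846 154.45659589] [ 3.14086985e+00  1.71303773e-03 -3.02349167e-03] 27.731149542542532 [-0.00274323  0.02516907  0.00325989] [-0.4020272  -0.51512998 -2.03026394]
0Traceback (most recent call last):
  File "<stdin>", line 6, in <module>
    return umr_minimum(a, axis, None, out, keepdims, initial, where)
ValueError: zero-size array to reduction operation minimum which has no identity
```

Call:
servo_tool([
  [[2,40,0],[0,0,0]],
  [[4,80,0],[0,0,0]],
  [[6,120,0],[0,0,0]],
  [[7,160,0],[0,0,0]],
  [[7,195,0],[0,0,0]],
])

```text
t: 5.6
ee_pos: [537.3, 9.5, 153.6]
orientation: [3.141, 0.001, -0.006]
ft_force: [0.0, -0.3, -1.9]
width: 28.1
grasp_force: 30.0
```

Call:
servo_tool([
  [[0,15,0],[0,0,0]],
  [[0,21,10],[0,0,0]],
  [[0,21,25],[0,0,0]],
  [[0,21,35],[0,0,0]],
  [[0,21,40],[0,0,0]],
])

```text
t: 6.02
ee_pos: [536.9, -8.7, 112.7]
orientation: [-3.141, -0.001, 0.007]
ft_force: [0.2, 0.5, -1.1]
width: 28.3
grasp_force: 30.0
```

Call:
servo_tool([
  [[0,0,0],[0,0,0]],
  [[0,0,0],[0,0,0]],
  [[0,0,0],[0,0,0]],
])

```text
t: 6.27
ee_pos: [539.0, -8.8, 115.8]
orientation: [-3.142, -0.001, -0.0]
ft_force: [0.2, -0.2, -1.8]
width: 27.7
grasp_force: 30.0
```

Run:
```python
from h import *
o=ctrl.get_obs();print(o["t"],o["ee_pos"],o["orientation"],o["moment"],o["ft_force"])
p=get_image("side");cv2.imwrite("pics/s2.png",cv2.resize(p["frame"][120:240,170:330],(800,600),interpolation=2))
```

```text
6.2667 [539.00874396  -8.76723026 115.8007617 ] [-3.14156298e+00 -1.38526087e-03 -4.47125289e-04] [ 0.06857938 -0.03854241  0.00047413] [ 0.21106526 -0.20388414 -1.78843815]
```

View pics/s2.png

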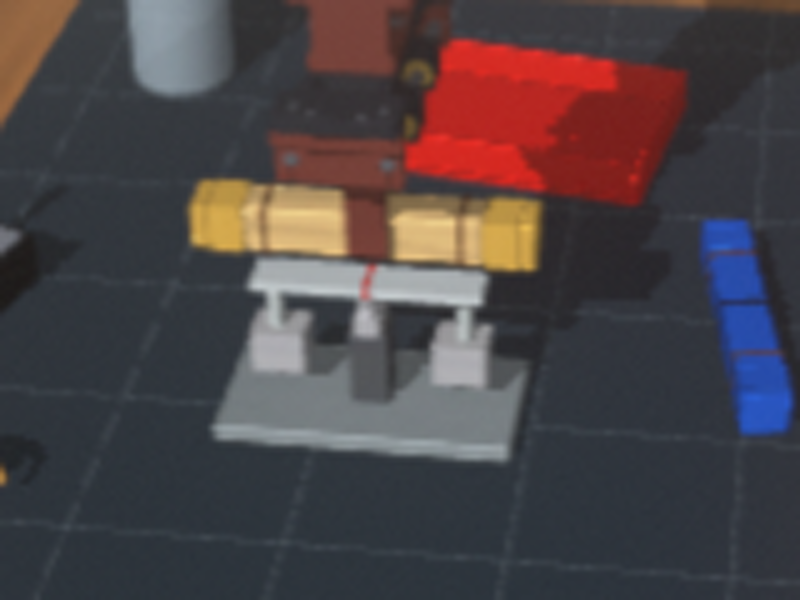

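Crop: the bar is held over the saddle with the finger at its middle (368,225), above the red line (368,280). Lowering and releasing.

Call:
servo_tool([
  [[0,1,5],[0,0,0]],
  [[0,1,10],[0,0,0]],
  [[0,1,15],[0,0,0]],
  [[0,1,18],[0,0,0]],
  [[0,1,18],[0,0,0]],
])

```text
t: 6.73
ee_pos: [538.1, -10.4, 96.8]
orientation: [-3.141, 0.0, 0.002]
ft_force: [-0.6, -0.7, -1.5]
width: 27.8
grasp_force: 30.0
```

Call:
servo_tool([
  [[0,0,0],[0,0,0]],
  [[0,0,1],[0,0,0]],
  [[0,0,1],[0,0,0]],
])

```text
t: 6.98
ee_pos: [538.8, -10.4, 96.7]
orientation: [-3.142, 0.0, -0.0]
ft_force: [0.3, -0.4, -3.1]
width: 27.7
grasp_force: 30.0
```

Call:
servo_tool([
  [[0,0,0],[0,0,0]],
  [[0,0,0],[0,0,0]],
  [[0,0,0],[0,0,0]],
  [[0,0,0],[0,0,0]],
  [[0,0,0],[0,0,0]],
], grip=-0.3)

```text
t: 7.4
ee_pos: [538.8, -10.4, 96.8]
orientation: [3.142, -0.0, 0.0]
ft_force: [0.7, -0.1, 0.8]
width: 55.8
grasp_force: 0.0
```

Call:
servo_tool([
  [[0,0,-20],[0,0,0]],
  [[0,0,-60],[0,0,0]],
  [[0,0,-100],[0,0,0]],
  [[0,0,-100],[0,0,0]],
  [[0,0,-100],[0,0,0]],
])

```text
t: 7.82
ee_pos: [540.4, -10.4, 199.2]
orientation: [3.141, -0.0, 0.009]
ft_force: [-0.2, -0.1, -0.5]
width: 57.2
grasp_force: 0.0
```

Call:
servo_tool([
  [[0,0,0],[0,0,0]],
  [[0,0,0],[0,0,0]],
  [[0,0,0],[0,0,0]],
  [[0,0,0],[0,0,0]],
  [[0,0,0],[0,0,0]],
])

```text
t: 8.23
ee_pos: [538.2, -10.4, 195.7]
orientation: [-3.141, 0.0, 0.003]
ft_force: [-0.6, -0.4, -0.3]
width: 56.8
grasp_force: 0.0
```

Run:
```python
from h import *
o=ctrl.get_obs();print(o["t"],o["ee_pos"],o["width"])
p=get_image("side");cv2.imwrite("pics/s3.png",cv2.resize(p["frame"][120:240,170:330],(800,600),interpolation=2))
P=cloud(p);f=p["frame"].astype(int)
m=(P[...,2]>80)&(P[...,2]<150)&(abs(P[...,0]-540)<120)&(abs(P[...,1]+10)<35)&(f[...,2]>f[...,0]+50)
q=P[m];top=[q[(q[:,0]>a)&(q[:,0]<a+20)][:,2].max() for a in range(450,630,20)];print(np.round(top),len(q),q.min(0),q.max(0))
```

```text
8.2333 [538.21448506 -10.37804198 195.68451587] 56.81782088180585
[107. 111. 116. 116. 121. 126. 129. 131. 134.] 869 [443.12125282 -24.51663584  80.01824148] [630.71810087  13.44360696 134.4368355 ]
```

View pics/s3.png

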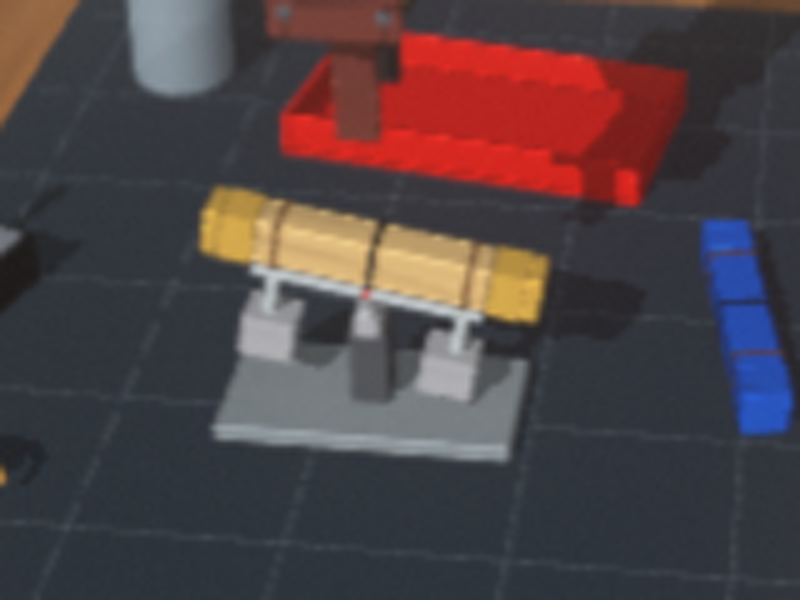

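The balance has tipped about 9.6° toward −x, with the black line on the red line. I'll wait out the 2 s settling time to confirm.

Call:
servo_tool([
  [[0,0,0],[0,0,0]],
  [[0,0,0],[0,0,0]],
  [[0,0,0],[0,0,0]],
  [[0,0,0],[0,0,0]],
  [[0,0,0],[0,0,0]],
])

```text
t: 8.7
ee_pos: [538.7, -10.4, 196.7]
orientation: [-3.142, 0.0, -0.0]
ft_force: [-0.6, 0.2, 0.3]
width: 57.2
grasp_force: 0.0
```

Call:
servo_tool([
  [[0,0,0],[0,0,0]],
  [[0,0,0],[0,0,0]],
  [[0,0,0],[0,0,0]],
  [[0,0,0],[0,0,0]],
  [[0,0,0],[0,0,0]],
])

```text
t: 9.12
ee_pos: [538.7, -10.4, 196.7]
orientation: [3.142, -0.0, -0.0]
ft_force: [-0.6, -0.2, -0.1]
width: 57.4
grasp_force: 0.0
```

Call:
servo_tool([
  [[0,0,0],[0,0,0]],
  [[0,0,0],[0,0,0]],
  [[0,0,0],[0,0,0]],
])

```text
t: 9.37
ee_pos: [538.7, -10.4, 196.7]
orientation: [3.142, -0.0, -0.0]
ft_force: [0.4, -1.1, 0.8]
width: 56.8
grasp_force: 0.0
```

```bash
cat >> h.py <<'E'
def onsaddle():
    p=get_image("side");P=cloud(p);f=p["frame"].astype(int)
    m=(P[...,2]>80)&(P[...,2]<150)&(abs(P[...,0]-540)<120)&(abs(P[...,1]+10)<35)&(f[...,2]>f[...,0]+50)
    q=P[m];top=[q[(q[:,0]>a)&(q[:,0]<a+20)][:,2].max() for a in range(450,630,20)]
    print(np.round(top),np.degrees(np.arctan(np.polyfit(range(450,630,20),top,1)[0])),q.min(0).round(),q.max(0).round())
    return p
E
python3 - <<'E'
from h import *
onsaddle();o=ctrl.get_obs();print(o["t"],o["ee_pos"])
E
```

```text
[107. 111. 115. 118. 121. 124. 127. 130. 133.] 9.049782258550968 [443. -25.  80.] [630.  11. 133.]
9.4167 [538.73809817 -10.39046065 196.68528004]
```

It stays tipped at about 9–10°, so this bar is the reject. I'll grasp it with the tool pitched to match, then take it to the tray.

Call:
servo_tool([
  [[0,0,20],[0,0.085,0]],
  [[0,0,45],[0,0.17,0]],
  [[0,0,70],[0,0.17,0]],
  [[0,0,90],[0,0.17,0]],
  [[0,0,100],[0,0.17,0]],
])

```text
t: 9.83
ee_pos: [537.1, -10.3, 94.6]
orientation: [-3.131, 0.001, -0.262]
ft_force: [-0.9, -0.7, 1.1]
width: 57.0
grasp_force: 0.0
```

Call:
servo_tool([
  [[0,0,0],[0,0,0]],
  [[0,0,0],[0,0,0]],
  [[0,0,0],[0,0,0]],
])

```text
t: 10.08
ee_pos: [539.8, -10.4, 97.7]
orientation: [3.13, -0.0, 0.269]
ft_force: [0.6, -1.3, -0.3]
width: 57.1
grasp_force: 0.0
```

Call:
servo_tool([
  [[0,0,0],[0,0,0]],
  [[0,0,0],[0,0,0]],
  [[0,0,0],[0,0,0]],
  [[0,0,0],[0,0,0]],
  [[0,0,0],[0,0,0]],
], grip=1)

```text
t: 10.5
ee_pos: [538.9, -10.4, 97.1]
orientation: [3.13, -0.0, 0.268]
ft_force: [-0.7, -0.3, 4.2]
width: 27.8
grasp_force: 30.0
```

Call:
servo_tool([
  [[0,0,0],[0,0,0]],
  [[0,0,0],[0,0,0]],
  [[0,0,0],[0,0,0]],
])

```text
t: 10.75
ee_pos: [538.9, -10.4, 97.0]
orientation: [3.13, -0.0, 0.268]
ft_force: [-1.4, 0.4, 5.8]
width: 28.0
grasp_force: 30.0
```

Call:
servo_tool([
  [[3,0,-20],[0,0,0]],
  [[8,0,-45],[0,-0.05,0]],
  [[13.5,0,-75],[0,-0.17,0]],
  [[13.5,0,-79],[0,-0.17,0]],
  [[13.5,0,-79],[0,-0.17,0]],
])

```text
t: 11.17
ee_pos: [541.7, -10.5, 179.3]
orientation: [3.141, -0.0, 0.008]
ft_force: [0.7, 0.1, -1.3]
width: 27.6
grasp_force: 30.0
```

Call:
servo_tool([
  [[0,40,0],[0,0,0]],
  [[0,80,0],[0,0,0]],
  [[0,120,0],[0,0,0]],
  [[0,160,0],[0,0,0]],
  [[-10,200,0],[0,0,0]],
])

```text
t: 11.58
ee_pos: [528.4, -211.8, 175.3]
orientation: [-3.141, -0.001, -0.0]
ft_force: [1.3, -0.0, -1.8]
width: 27.6
grasp_force: 30.0
```

Call:
servo_tool([
  [[-3,38,0],[0,0,0.05]],
  [[-7,75,0],[0,0,0.1]],
  [[-10,112,0],[0,0,0.16]],
  [[-10,129,20],[0,0,0.16]],
  [[-10,129,50],[0,0,0.16]],
])

```text
t: 12.0
ee_pos: [519.2, -344.3, 127.5]
orientation: [3.127, -0.257, 0.009]
ft_force: [-0.2, 0.1, -1.2]
width: 28.1
grasp_force: 30.0
```

Call:
servo_tool([
  [[0,0,0],[0,0,0]],
  [[0,0,0],[0,0,0]],
  [[0,0,0],[0,0,0]],
])

```text
t: 12.25
ee_pos: [518.3, -338.5, 126.7]
orientation: [-3.131, 0.25, 0.001]
ft_force: [0.6, -0.5, -0.4]
width: 27.6
grasp_force: 30.0
```

Run:
```python
from h import *
o=ctrl.get_obs();print(o["t"],o["ee_pos"],R.from_rotvec(o["orientation"]).as_matrix().round(3))
p=get_image("side");cv2.imwrite("pics/s4.png",cv2.resize(p["frame"][70:220,180:340],(800,600),interpolation=2))
```

```text
12.25 [ 518.26187356 -338.53744427  126.66200035] [[ 0.987 -0.159 -0.001]
 [-0.159 -0.987  0.001]
 [-0.001 -0.001 -1.   ]]
```

View pics/s4.png

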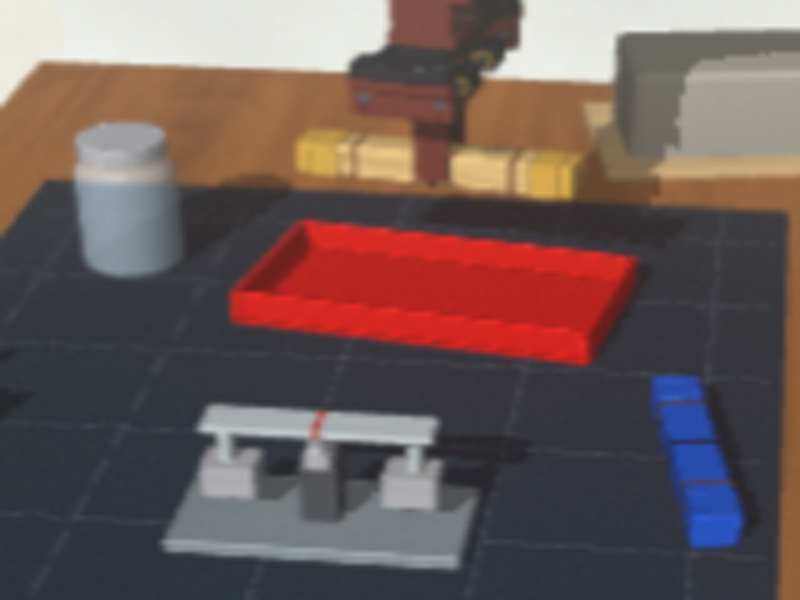

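The bar hangs level and parallel above the tray, and the saddle is level again. Lowering into the tray and releasing with a half-open grip.

Call:
servo_tool([
  [[0,0,38],[0,0,0]],
  [[0,0,72],[0,0,0]],
  [[0,0,95],[0,0,0]],
  [[0,0,106],[0,0,0]],
  [[0,0,110],[0,0,0]],
])

```text
t: 12.72
ee_pos: [518.5, -338.5, 16.2]
orientation: [-3.131, 0.25, 0.002]
ft_force: [-0.6, 0.2, -2.1]
width: 27.6
grasp_force: 30.0
```

Call:
servo_tool([
  [[0,0,1],[0,0,0]],
  [[0,0,3],[0,0,0]],
  [[0,0,3],[0,0,0]],
])

```text
t: 12.97
ee_pos: [519.7, -339.9, 15.3]
orientation: [3.13, -0.251, 0.004]
ft_force: [0.3, -0.3, -1.3]
width: 27.7
grasp_force: 30.0
```

Call:
servo_tool([
  [[0,0,0],[0,0,0]],
  [[0,0,0],[0,0,0]],
  [[0,0,0],[0,0,0]],
  [[0,0,0],[0,0,0]],
  [[0,0,0],[0,0,0]],
], grip=-0.2)

```text
t: 13.38
ee_pos: [518.7, -339.5, 14.2]
orientation: [3.131, -0.252, 0.001]
ft_force: [-0.2, -0.3, -0.7]
width: 52.2
grasp_force: 0.0
```

Call:
servo_tool([
  [[0,0,-38],[0,0,0]],
  [[0,0,-78],[0,0,0]],
  [[0,0,-118],[0,0,0]],
  [[0,0,-158],[0,0,0]],
  [[0,0,-190],[0,0,0]],
])

```text
t: 13.8
ee_pos: [519.0, -339.7, 207.1]
orientation: [3.13, -0.251, 0.003]
ft_force: [0.9, -1.3, 0.4]
width: 52.5
grasp_force: 0.0
```

Call:
servo_tool([
  [[-6,-38,0],[0,0,-0.06]],
  [[-12,-77,0],[0,0,-0.12]],
  [[-18,-116,0],[0,0,-0.18]],
  [[-25,-154,0],[0,0,-0.24]],
  [[-31,-192,0],[0,0,-0.284]],
], grip=-1)

```text
t: 14.22
ee_pos: [518.1, -143.3, 204.1]
orientation: [3.135, 0.198, 0.0]
ft_force: [0.6, -0.5, 0.2]
width: 82.8
grasp_force: 0.0
```

Call:
servo_tool([
  [[5,-39,0],[0,0,0]],
  [[10,-78,0],[0,0,0]],
  [[15,-117,0],[0,0,0]],
  [[20,-156,0],[0,0,0]],
  [[24,-195,0],[0,0,0]],
])

```text
t: 14.63
ee_pos: [518.1, 53.4, 204.1]
orientation: [-3.136, -0.194, -0.001]
ft_force: [0.5, -0.4, -0.8]
width: 87.8
grasp_force: 0.0
```

Call:
servo_tool([
  [[5,-39,0],[0,0,0]],
  [[10,-78,0],[0,0,0]],
  [[15,-117,0],[0,0,0]],
  [[20,-156,0],[0,0,0]],
  [[24,-195,0],[0,0,0]],
])

```text
t: 15.05
ee_pos: [517.8, 250.0, 204.0]
orientation: [-3.135, -0.194, -0.0]
ft_force: [0.9, -0.7, -0.2]
width: 87.6
grasp_force: 0.0
```

Run:
```python
from h import *
o=ctrl.get_obs();print(o["t"],o["ee_pos"],o["orientation"])
p=get_image("top");P=cloud(p);f=p["frame"].astype(int)
m=f[...,1]>90
print("h_left",rect(P,(150,200,125,225),18,36))
print("strip",rect(P,(308,340,128,205),80,100))
print("trayh",rect(P,(425,475,130,225),22,40,m))
```

```text
15.05 [517.75993345 250.02429656 203.97991328] [-3.13549346e+00 -1.94443049e-01 -4.69672994e-04]
h_left (((472.8699645996094, 368.923095703125), (98.49371337890625, 24.796714782714844), 8.470511436462402), np.float64(28.076329500821203), 247)
strip (((539.6468505859375, -9.421878814697266), (26.977500915527344, 131.12738037109375), 89.95952606201172), np.float64(89.9584547592143), 580)
trayh (((517.413330078125, -340.0474853515625), (31.41954231262207, 190.77867126464844), 80.22757720947266), np.float64(32.27010297121433), 855)
```

Reject bar lies centred in the tray at (517,−340). Now the second bar.

Call:
servo_tool([
  [[5,-38,0],[0,0,0]],
  [[11,-77,0],[0,0,0]],
  [[16,-110,10],[0,0,0]],
  [[16,-120,45],[0,0,0]],
  [[16,-120,85],[0,0,0]],
])

```text
t: 15.52
ee_pos: [520.8, 373.4, 120.5]
orientation: [-3.131, -0.199, -0.01]
ft_force: [-0.5, -0.7, -1.0]
width: 87.9
grasp_force: 0.0
```

Call:
servo_tool([
  [[0,0,35],[0,0,0]],
  [[0,0,70],[0,0,0]],
  [[0,0,95],[0,0,0]],
  [[0,0,105],[0,0,0]],
  [[0,0,109],[0,0,0]],
])

```text
t: 15.93
ee_pos: [518.0, 368.1, 7.8]
orientation: [3.134, 0.194, -0.005]
ft_force: [0.2, -0.6, -0.0]
width: 87.8
grasp_force: 0.0
```

Call:
servo_tool([
  [[0,0,0],[0,0,0]],
  [[0,0,0],[0,0,0]],
  [[0,0,0],[0,0,0]],
])

```text
t: 16.18
ee_pos: [520.5, 369.9, 11.8]
orientation: [-3.134, -0.194, -0.004]
ft_force: [0.6, -0.3, 0.2]
width: 88.0
grasp_force: 0.0
```

Call:
servo_tool([
  [[0,-1,2],[0,0,0]],
  [[0,-1,4],[0,0,0]],
  [[0,-1,4],[0,0,0]],
  [[0,-1,4],[0,0,0]],
  [[0,-1,4],[0,0,0]],
])

```text
t: 16.6
ee_pos: [519.0, 370.1, 6.0]
orientation: [-3.135, -0.194, -0.0]
ft_force: [0.9, 0.3, 0.5]
width: 87.8
grasp_force: 0.0
```

Call:
servo_tool([
  [[0,0,0],[0,0,0]],
  [[0,0,0],[0,0,0]],
  [[0,0,0],[0,0,0]],
  [[0,0,0],[0,0,0]],
  [[0,0,0],[0,0,0]],
], grip=1)

```text
t: 17.02
ee_pos: [519.0, 370.1, 5.8]
orientation: [3.136, 0.194, -0.0]
ft_force: [-0.3, 0.3, -0.3]
width: 57.6
grasp_force: 0.0
```

Call:
servo_tool([
  [[0,0,0],[0,0,0]],
  [[0,0,0],[0,0,0]],
  [[0,0,0],[0,0,0]],
  [[0,0,0],[0,0,0]],
  [[0,0,0],[0,0,0]],
])

```text
t: 17.43
ee_pos: [519.0, 370.2, 5.8]
orientation: [-3.135, -0.194, -0.0]
ft_force: [0.7, 1.3, -0.2]
width: 27.8
grasp_force: 29.9
```

Call:
servo_tool([
  [[0,0,0],[0,0,0]],
  [[0,0,0],[0,0,0]],
])

```text
t: 17.6
ee_pos: [519.0, 370.1, 5.8]
orientation: [-3.135, -0.194, -0.0]
ft_force: [-0.0, 1.0, -0.1]
width: 27.9
grasp_force: 29.9
```

Call:
servo_tool([
  [[0,0,-15],[0,0,0]],
  [[0,0,-50],[0,0,0]],
  [[0,0,-90],[0,0,0]],
  [[0,0,-130],[0,0,0.06]],
  [[0,0,-150],[0,0,0.124]],
])

```text
t: 18.02
ee_pos: [520.7, 371.2, 161.8]
orientation: [-3.138, 0.005, -0.008]
ft_force: [0.5, 0.6, -0.6]
width: 27.9
grasp_force: 29.9
```

Call:
servo_tool([
  [[2,40,0],[0,0,0]],
  [[4,80,0],[0,0,0]],
  [[6,120,0],[0,0,0]],
  [[8,160,0],[0,0,0]],
  [[10,200,0],[0,0,0]],
])

```text
t: 18.43
ee_pos: [528.6, 168.4, 157.0]
orientation: [-3.141, -0.001, -0.001]
ft_force: [0.5, 0.1, -0.8]
width: 27.9
grasp_force: 29.9
```

Call:
servo_tool([
  [[3,40,0],[0,0,0]],
  [[5,80,0],[0,0,0]],
  [[8,120,0],[0,0,0]],
  [[10,155,10],[0,0,0]],
  [[10.5,180,30],[0,0,0]],
])

```text
t: 18.85
ee_pos: [541.4, -12.9, 128.7]
orientation: [3.141, -0.003, 0.009]
ft_force: [0.1, -0.3, -1.7]
width: 27.6
grasp_force: 29.9
```

Call:
servo_tool([
  [[0,0,5],[0,0,0]],
  [[0,0,10],[0,0,0]],
  [[0,0,10],[0,0,0]],
  [[0,0,10],[0,0,0]],
  [[0,0,10],[0,0,0]],
])

```text
t: 19.27
ee_pos: [539.9, -8.8, 116.6]
orientation: [-3.142, -0.002, -0.002]
ft_force: [0.8, 0.1, -0.9]
width: 27.7
grasp_force: 29.9
```

Run:
```python
from h import *
o=ctrl.get_obs();print(o["t"],o["ee_pos"],o["orientation"],o["moment"])
p=get_image("side");cv2.imwrite("pics/s5.png",cv2.resize(p["frame"][120:240,170:330],(800,600),interpolation=2))
```

```text
19.2667 [539.91564701  -8.82325387 116.5818551 ] [-3.14154904e+00 -2.22789034e-03 -1.70886226e-03] [0.05741312 0.05549188 0.04530717]
```

View pics/s5.png

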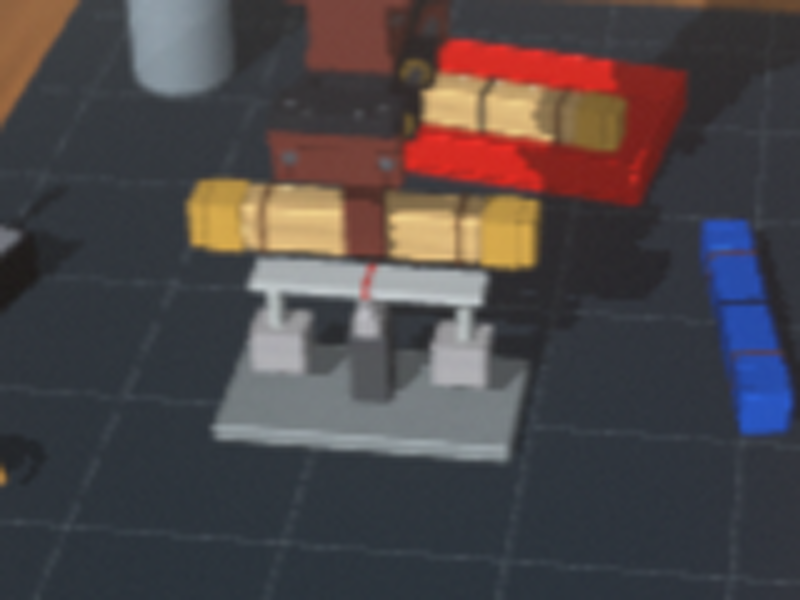

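The second bar is held over the saddle, with the finger at (366,225) and the red line at (368,280). The reject lies in the tray. Lowering.

Call:
servo_tool([
  [[0,1,6],[0,0,0]],
  [[0,1,11],[0,0,0]],
  [[0,1,16],[0,0,0]],
  [[0,1,19],[0,0,0]],
  [[0,1,19],[0,0,0]],
])

```text
t: 19.73
ee_pos: [539.1, -10.8, 96.1]
orientation: [-3.142, 0.0, 0.002]
ft_force: [0.4, -0.7, -0.8]
width: 27.8
grasp_force: 29.9
```

Call:
servo_tool([
  [[0,0,0],[0,0,0]],
  [[0,0,0],[0,0,0]],
  [[0,0,0],[0,0,0]],
])

```text
t: 19.98
ee_pos: [539.4, -11.0, 96.8]
orientation: [3.142, -0.0, -0.0]
ft_force: [0.1, -0.3, -0.1]
width: 28.0
grasp_force: 29.9
```

Call:
servo_tool([
  [[0,-0.7,0.4],[0,0,0]],
  [[0,-0.7,0.8],[0,0,0]],
  [[0,-0.7,0.8],[0,0,0]],
])

```text
t: 20.23
ee_pos: [539.4, -10.2, 96.0]
orientation: [-3.142, 0.0, -0.0]
ft_force: [1.2, -1.1, -0.4]
width: 28.0
grasp_force: 29.9
```

Call:
servo_tool([
  [[0,0,0],[0,0,0]],
  [[0,0,0],[0,0,0]],
  [[0,0,0],[0,0,0]],
  [[0,0,0],[0,0,0]],
  [[0,0,0],[0,0,0]],
], grip=-0.3)

```text
t: 20.65
ee_pos: [539.5, -10.2, 96.1]
orientation: [-3.142, 0.0, -0.0]
ft_force: [0.2, 0.5, -0.9]
width: 55.8
grasp_force: 0.0
```

Call:
servo_tool([
  [[0,0,-20],[0,0,0]],
  [[0,0,-60],[0,0,0]],
  [[0,0,-100],[0,0,0]],
  [[0,0,-140],[0,0,0]],
  [[0,0,-170],[0,0,0]],
])

```text
t: 21.07
ee_pos: [540.0, -10.2, 269.4]
orientation: [3.141, -0.0, 0.004]
ft_force: [1.1, 0.6, 0.6]
width: 57.4
grasp_force: 0.0
```

Call:
servo_tool([
  [[-20,30,0],[0,0,0]],
  [[-40,60,0],[0,0,0]],
  [[-60,90,0],[0,0,0]],
  [[-80,120,0],[0,0,0]],
  [[-100,150,0],[0,0,0]],
])

```text
t: 21.48
ee_pos: [438.3, -161.2, 266.3]
orientation: [3.141, 0.001, 0.001]
ft_force: [0.9, 0.1, 0.1]
width: 56.9
grasp_force: 0.0
```

Call:
servo_tool([
  [[0,0,0],[0,0,0]],
  [[0,0,0],[0,0,0]],
  [[0,0,0],[0,0,0]],
  [[0,0,0],[0,0,0]],
  [[0,0,0],[0,0,0]],
])

```text
t: 21.9
ee_pos: [440.1, -159.3, 266.0]
orientation: [-3.141, -0.002, -0.0]
ft_force: [-0.0, 0.9, 0.3]
width: 57.2
grasp_force: 0.0
```

Call:
servo_tool([
  [[0,0,0],[0,0,0]],
  [[0,0,0],[0,0,0]],
  [[0,0,0],[0,0,0]],
  [[0,0,0],[0,0,0]],
  [[0,0,0],[0,0,0]],
])

```text
t: 22.32
ee_pos: [439.5, -160.0, 266.0]
orientation: [-3.142, -0.0, 0.0]
ft_force: [1.0, -1.1, 0.8]
width: 56.7
grasp_force: 0.0
```

Call:
servo_tool([
  [[0,0,0],[0,0,0]],
  [[0,0,0],[0,0,0]],
  [[0,0,0],[0,0,0]],
  [[0,0,0],[0,0,0]],
  [[0,0,0],[0,0,0]],
])

```text
t: 22.73
ee_pos: [439.4, -160.2, 266.0]
orientation: [3.142, -0.0, 0.0]
ft_force: [0.8, 0.6, 0.3]
width: 57.1
grasp_force: 0.0
```

Run:
```python
from h import *
p=onsaddle();cv2.imwrite("pics/s6.png",cv2.resize(p["frame"][110:230,170:330],(800,600),interpolation=2))
p=get_image("top");P=cloud(p)
print(rect(P,(295,350,110,215),105,135));print(ctrl.get_obs()["t"])
```

```text
[120. 119. 119. 120. 120. 120. 119. 119. 119.] -0.17873578404312707 [448. -27.  82.] [636.  11. 120.]
(((539.404052734375, -10.862613677978516), (189.7411346435547, 29.470617294311523), 0.5259866118431091), np.float64(117.61498555445314), 948)
22.8333
```

View pics/s6.png

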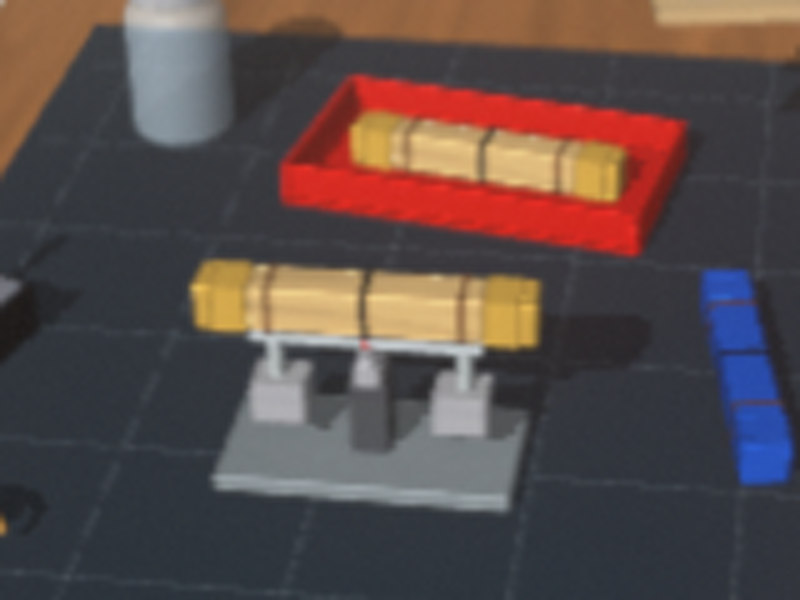

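The bar on the saddle is level (0.2°) and centred, with its black line at (366,305) above the red mark. The other lies flat in the tray, and the arm is clear. Handing in.

```bash
python3 -c "from workcell import close_job; print(close_job())"
```

```text
the job is handed in; nothing more can be done
None
```

The job is handed in, with no verdict returned: the handle nearer the balance tipped it about 9–10° and now lies flat in the red tray, and the other rests centred and level (about 0.2°) on the saddle, at about 23 s of the 58 s allowed.

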